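# Set the sweet dispenser to red and start it

## Task

Set the sweet dispenser to the red flavour and start it: with a fingertip resting on the knurled dial, turn it by friction one click until the white pointer snaps into the notch at the red disc, without running past the next notch. Then press the round white button fully down and let it come up again. Do not pick up or push away anything that stands about.

Things in the scene. Friction and masses are not known exactly. Their poses are not given: they have to be found in the camera images.
- dispenser: Red sweet dispenser fixed to the counter: low cabinet 240 (x) x 420 (y) x 100 mm high, flat metal top; origin at the centre of its underside, x axis away from the outlet side. Clear sweet bins stand behind its far edge (120 to 170 mm along x, up to 95 mm above the counter). The dial lies in the middle of its top; five coloured discs lie in a half ring around the dial's far side.
- dial_top (a point): Centre of the dial's flat level top face, 128 mm above the counter. The dial is a black wheel, knurled grey rim, 110 mm across (too wide to grasp), 18 mm thick, turning about a vertical axis, with a white pointer line from middle to rim. A fingertip pressed 4 to 5 mm down on the face, 35 to 45 mm from the axis, and moved along an arc drags it round by friction.
- spindle (a joint): How far the dial is pressed down, m. The whole dial sits on a sprung spindle and yields straight down by up to 0.008: about 3 N to start, then 1.5 N per mm; it rises again when let go.
- dial_aim (a point): The spot the dial's white pointer points at: on the pointer's line, 85 mm from the dial's axis (30 mm beyond the rim), in the plane of the dial's face. It turns with the dial.
- dial (a joint): Angle of the dial in rad, growing anticlockwise seen from above; 0 (where it starts) with the pointer along the dispenser's x axis. Spring notches every 0.785 rad (45 degrees); let go, it snaps to the nearest one, so it must be taken more than half way. About 0.11 N m (some 3 N at the fingertip) takes it over to the next notch. Stops at +-1.9.
- red_disc: The red disc, 30 mm across, 3 mm thick, fixed flat on the dispenser's top, 85 mm from the dial's axis and one notch to the left or to the right of where the pointer starts (it differs from run to run). Origin at the centre of its underside.
- yellow_disc: The yellow disc, the same size, one notch to the other side of the pointer. A violet disc lies at the starting notch, green and blue ones at the notches two away.
- button_top (a point): Centre of the top of the round white push button, 34 mm across, 123 mm above the counter, in a black housing on the dispenser's top, 160 mm to the left or right of the dial (it differs). It is pressed straight down.
- button (a joint): Travel of the white button in m, 0 up, 0.006 fully down at about 5 N; it springs back up when let go.
- tin: Bystander: small tin with a green band and white cap, 48 mm across, 60 mm tall, standing on the dispenser's top, on the other side of the dial from the button. Origin at the centre of its underside.
- cup: Bystander: white paper cup, 72 mm across the rim, 80 mm tall, standing on the counter before the dispenser's outlet. Origin at the centre of its underside.
- jar: Bystander: amber glass jar with a red cap, 80 mm across, 120 mm tall, on the counter. Origin at the centre of its underside.
- gift_box: Bystander: orange box 100 x 70 x 50 mm on the counter. Origin at the centre of its underside.
- dish: Bystander: blue bowl 120 mm across, 40 mm tall, on the counter. Origin at the centre of its underside.
- syrup: Bystander: green glass bottle, 60 mm across, 160 mm tall, on the counter. Origin at the centre of its underside.

How it is judged:
On the way, in this order (a step that is already met when the one before it is completed fails the run):
1. the dial's pointer sits in the notch at the red disc (horizontal distance between dial_aim and red_disc below 0.01 m and velocity of joint dial between -0.1 and 0.1 rad/s), for 0.2 s.
2. the white button is pressed down (value of joint button above 0.0045 m), for 0.05 s.
At the end, for the whole second after the job is handed in: The dial rests in the notch at the red disc (the point it aims at within 10 mm of the disc's centre), the white button has been pressed at least 4.5 mm after that and is up again (within 1 mm), and no bystander is more than 30 mm from where it started (horizontal distance between dial_aim and red_disc below 0.01 m and value of joint button below 0.001 m and distance of each of tin, cup, jar, gift_box, dish, syrup from where it was at the start of the episode below 0.03 m); the robot touches nothing.
It fails at once if the dial is run past the next notch to the green or blue disc (value of joint dial above 1.18 rad or value of joint dial below -1.18 rad).
It fails at once if the button is pressed while the pointer is not at the red disc (value of joint button above 0.003 m and horizontal distance between dial_aim and red_disc above 0.02 m).
It fails at once if a thing standing about is lifted, carried or shoved away (distance of any of tin, cup, jar, gift_box, dish, syrup from where it was at the start of the episode above 0.03 m).
It also fails if it takes over 42 s, if anything falls off the work surface, if the arm or the gripper's body presses on something with over 40 N, if the wrist force passes 120 N, or if a joint passes its speed limit or range.

## Robot

A 6-joint arm with a two-finger parallel gripper is mounted at the origin on the work surface. World frame = base frame: x ahead of the robot, y to its left, z up, the work surface at z = 0. Lengths are in m, angles in rad, forces in N, time in s.
With the tool pointing down it reaches from about 0.2 to 0.875 m from the base axis. Payload 3.4 kg.
Tool frame: the origin (TCP) lies on the centre line of the jaws, within the pads' length; the fingertips stand env.tip_extent ahead of it and the grasp point (between the pads) lies 11 mm behind it (env.tip_extent is the distance from the TCP to the fingertips, in m); z points along the fingers, y is the line along which they close (so a half turn about z gives the same grasp; the last joint's range is limited). The gripper opens to 94 mm and grips with 3 to 60 N. Pads are 16 mm wide; open, the fingers measure 119 mm over their backs; the gripper's body (75 mm by 177 mm) begins 78 mm behind the grasp point.
Start: joints at [-0.121, 0.276, 1.505, -0, 1.361, -0.121], TCP at [0.575, -0, 0.213] pointing down, gripper open.
Joint ranges: [-2.89, 2.89], [-0.75, 2.08], [0.22, 2.7], [-1.18, 4.32], [0.11, 2.71], [-2.7, 2.7]. Speed limits (rad/s): [2.57, 2.57, 3.14, 3.14, 3.14, 3.14].

## Interface

Orientations are given as a unit quaternion [x, y, z, w].
In Python, from plant import env, grab_frame, get_calibration, search_frame, regions_of, tip_of gives the robot as it stands.
- The arm moves only by the tool move_arm, never from a script. Its arguments are lists of equal length, an entry for each row: "delta_pos": the shift along the tool's x, y, z each as a share of 300 mm, from -1 to 1, a list of three; "spin": the turn about the tool's z as a share of 180 degrees, from -1 to 1. In form: {"delta_pos": [[x, y, z], ...], "spin": [spin, ...]}. A call has 1 to 12 rows; each row is the pose to reach, as a shift and turn from the pose commanded when the call began, along the tool's axes at that moment, turning the shorter way round; what a row does not reach only later rows make up. A row lasts 1/10 s, in which the tool goes at most 50 mm and 8.59 degrees, less where a joint would pass 70% of its speed; a pose out of reach is approached as far as the arm can. A call with a number of a shift or a turn outside -1 to 1 is refused whole. A call with a gripper value outside its range is refused whole. "fingers" is the closure, from -1 (fully open) to 1 (shut), set as the call begins (left out, the last holds). The fingers move at their own pace and stop on an object; "grip_force" is the grip in N (left out, the last holds). Time passes only in rows, so rows that repeat a pose let the fingers close. It gives the time, the measured TCP pose, the force and the opening at its end, in the units of the state.
- env.sense(): the state, without advancing time (a new reading comes with each control period).
- grab_frame(name): name is "scene" or "side" or "wrist"; returns (picture, depth): 420x560x3 uint8, blue, green, red; 420x560 float32, m along the optical axis (not along the pixel's ray), 0 where there is no reading.
- get_calibration(name): a dict with "intrinsics" (3x3 intrinsics, pixels), "k1" (the pictures are not rectified: a ray, as slopes to the right and down, at radius r is drawn at 1 + k1 r^2 times it, then the intrinsics apply), "R" (3x3) and "t" (3): a world point X has camera coordinates R X + t. Camera axes: x right, y down, z forward; pixel columns grow to the right and rows downward; lengths in m; the calibration is good to about 2 mm. A picture is of the moment at which its call begins: read the wrist's pose just before it. get_calibration takes no time and is no camera call; for the wrist camera it gives the pose at the moment of the call.
- env.job_done(): hands the job in, once; it reports no verdict.
Trained networks look in the newest picture that a camera, given by its name, has taken for a name from the list of things; names that differ only in an ending like _2 or _b are one class to them, and where a whole thing is asked for, a point or a joint stands for the part that bears it (a point fixed in the world has none). Each returns a list of dicts, best first, with "conf" (0 to 1); they miss things now and then, are a little off and sometimes report something else, mostly with a low value. They report only what shows in the picture. A call takes as long as a camera call.
- search_frame(camera, target): "xyz" ([x, y, z] in m, in world coordinates, good to about 4 mm: the middle of the surface that is visible of it).
- regions_of(camera, target): "region" (420x560 bool, what is visible of it).
- tip_of(camera, target): "xyz" ([x, y, z] in m, in world coordinates, good to about 4 mm: a listed point, or the origin of a listed thing).
The state is a dict: "time_s": time; "joint_pos": joint angles; "joint_vel": joint speeds; "effort": joint torques, N m; "eef_pos": TCP position; "tool_rot": TCP orientation; "force": force on the tool from outside, world axes, zero at the start; "wrist_torque": the same for the moment, N m; "finger_gap": finger opening in m.
Only numpy, scipy, OpenCV 4.12 (cv2) and the standard library are available. Lean on these libraries where they do the work, as an engineer would, in place of code of your own. Each camera call takes 0.05 s, during which the arm holds its last target. There are 200 camera calls.

## Working session

There is one attempt and no reset: what is moved stays moved. The work goes in short steps, Python scripts to look and compute and a tool call to move; the robot and the scene stay as the last step left them, time stands still between calls to the robot, and variables do not carry over. Pictures are saved under pics/ and viewed, on a budget of 10 in all, crops included, one or two more only if the job needs it, and the job is handed in when it is done.

Besides the shell and the picture viewer there is one more tool, called after "Request:" by a JSON object that holds its "method" and its "body", one argument or row to a line. move_arm: Moves the arm, as the interface text tells. Its arguments: {"type":"object","properties":{"delta_pos":{"type":"array"},"spin":{"type":"array"},"fingers":{"type":"number"},"grip_force":{"type":"number"}},"required":["delta_pos","spin"]}

```bash
mkdir -p pics
python3 - <<'E'
from plant import env, grab_frame, get_calibration, search_frame, regions_of, tip_of
import cv2
s=env.sense(); print(s['time_s'],s['eef_pos'],s['tool_rot'],s['finger_gap'],env.tip_extent)
p,d=grab_frame('scene'); cv2.imwrite('pics/a.png',p)
for n in ['dial_top','dial_aim','red_disc','yellow_disc','button_top','dispenser','tin']:
    r=tip_of('scene',n); print(n,[(x['conf'],x['xyz']) for x in r[:2]])
E
```

```text
0.0 [5.74448638e-01 6.53012191e-05 2.12628576e-01] [ 7.07093958e-01  7.07119043e-01 -5.47200890e-04 -7.03412050e-04] 0.09394396291712993 0.008
dial_top [(0.68, [0.5701, 0.0898, 0.1295]), (0.53, [0.6391, 0.0367, 0.1047])]
dial_aim []
red_disc [(0.6, [0.6383, 0.037, 0.1025])]
yellow_disc [(0.45, [0.6124, 0.1588, 0.1044])]
button_top [(0.67, [0.5373, 0.2514, 0.1177]), (0.66, [0.4931, -0.4538, 0.0002])]
dispenser [(0.65, [0.5682, 0.0928, 0.0036]), (0.21, [0.6511, 0.1028, 0.1265])]
tin []
```

View pics/a.png

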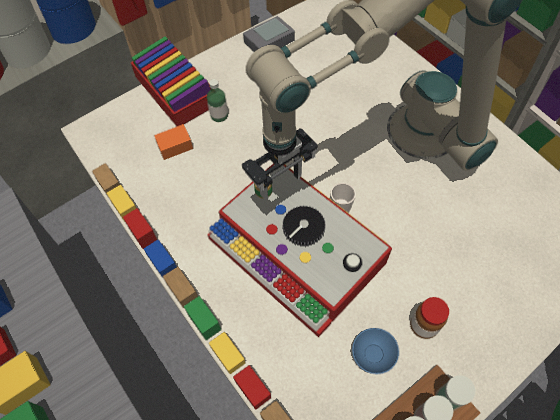

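The scene shows the dial at about (304,225), red disc at (272,229), yellow at (305,257) and button at (352,262). The tin is at (262,188), under the gripper. Next I'll refine these positions with the other cameras.

Run:
```python
from plant import env, grab_frame, get_calibration, search_frame, regions_of, tip_of
import cv2,numpy as np
ims=[]
for c in ['side','wrist']:
    p,d=grab_frame(c); ims.append(p)
    for n in ['dial_top','dial_aim','red_disc','yellow_disc','button_top','tin']:
        r=tip_of(c,n); print(c,n,[(x['conf'],x['xyz']) for x in r[:2]])
cv2.imwrite('pics/b.png',cv2.resize(np.hstack(ims),(800,300)))
```

```text
side dial_top [(0.82, [0.5723, 0.0877, 0.1296])]
side dial_aim [(0.56, [0.6522, 0.1062, 0.1284])]
side red_disc [(0.46, [0.6324, 0.0412, 0.101])]
side yellow_disc [(0.26, [0.5841, -0.0702, 0.0993]), (0.17, [0.5335, 0.2408, 0.1214])]
side button_top [(0.39, [0.5282, 0.2445, 0.1233])]
side tin [(0.71, [0.5858, -0.0709, 0.1013]), (0.46, [0.5703, 0.0897, 0.1301])]
wrist dial_top [(0.91, [0.5702, 0.0936, 0.1306]), (0.16, [0.5682, 0.094, 0.0028])]
wrist dial_aim [(0.45, [0.5819, -0.0678, 0.097])]
wrist red_disc [(0.65, [0.6339, 0.0414, 0.1022])]
wrist yellow_disc [(0.83, [0.6174, 0.1567, 0.1015])]
wrist button_top []
wrist tin [(0.84, [0.5798, -0.0706, 0.0975])]
```

View pics/b.png

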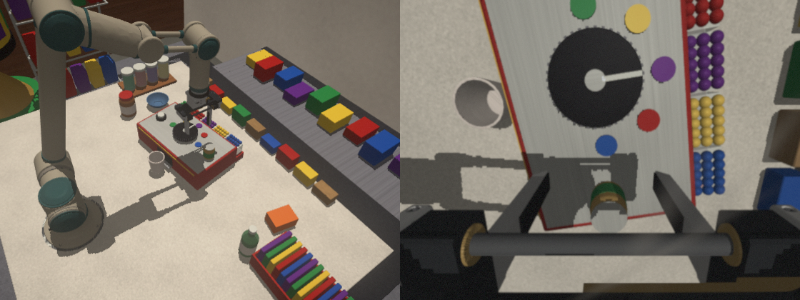

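Dial centre is about (0.571, 0.090) with yaw about 0.2 rad. Red is on the clockwise side, so the target is -45°. I'll close the fingers and hover over the start of the arc.

Request:
{"method": "move_arm", "body": {
  "delta_pos": [
    [0.179,0.045,0],
    [0.179,0.045,0],
    [0.179,0.045,0.1],
    [0.179,0.045,0.2],
    [0.179,0.045,0.2],
    [0.179,0.045,0.2],
    [0.179,0.045,0.2],
    [0.179,0.045,0.2]
  ],
  "spin": [0,0,0,0,0,0,0,0],
  "fingers": 1,
  "grip_force": 20
}}

```text
time_s: 1.9
eef_pos: [0.5897, 0.0535, 0.1553]
tool_rot: [0.707, 0.707, 0.001, 0.001]
force: [0.4, -0.1, -0.5]
finger_gap: 0.0336
```

Run:
```python
from plant import env, grab_frame, tip_of
import cv2
p,d=grab_frame('wrist'); cv2.imwrite('pics/c.png',p)
for n in ['dial_top','dial_aim','red_disc']: print(n,[(x['conf'],x['xyz']) for x in tip_of('wrist',n)[:2]])
s=env.sense(); print(s['time_s'],s['eef_pos'],s['force'],s['finger_gap'])
```

```text
dial_top [(0.75, [0.5678, 0.0908, 0.129])]
dial_aim [(0.32, [0.5803, -0.0686, 0.0967])]
red_disc [(0.64, [0.6376, 0.0385, 0.1018])]
2.1 [0.5889433  0.05359415 0.15429596] [-0.20539792 -0.28501875 -0.79755298] 0.017217660861189584
```

View pics/c.png

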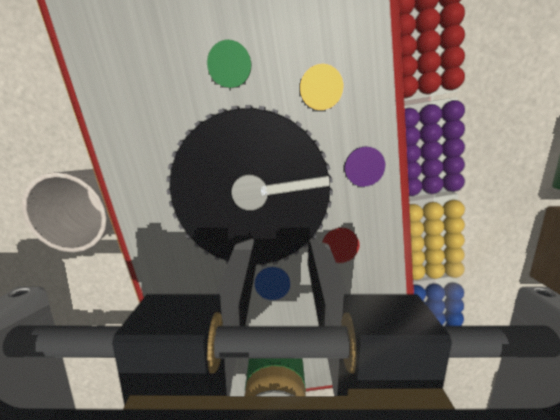

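The wrist view shows the dial at (250,185), the pointer at violet (365,165) and red at (341,245). The fingers were still closing. Now pressing down.

Request:
{"method": "move_arm", "body": {
  "delta_pos": [
    [0,0,0],
    [0,0,0.02],
    [0,0,0.04],
    [0,0,0.055],
    [0,0,0.065],
    [0,0,0.07],
    [0,0,0.07],
    [0,0,0.07]
  ],
  "spin": [0,0,0,0,0,0,0,0]
}}

```text
time_s: 2.9
eef_pos: [0.5889, 0.0538, 0.1334]
tool_rot: [0.707, 0.707, 0.001, 0.0]
force: [-1.3, -0.2, 6.0]
finger_gap: 0.0006
```

Request:
{"method": "move_arm", "body": {
  "delta_pos": [
    [0,0,0.01],
    [0,0,0.01],
    [-0.005,-0.011,0.01],
    [-0.009,-0.023,0.01],
    [-0.012,-0.034,0.01],
    [-0.014,-0.046,0.01],
    [-0.015,-0.058,0.01],
    [-0.015,-0.071,0.01],
    [-0.014,-0.083,0.01],
    [-0.012,-0.095,0.01],
    [-0.012,-0.095,0.01]
  ],
  "spin": [0,0,0,0,0,0,0,0,0,0,0]
}}

```text
time_s: 4.0
eef_pos: [0.5607, 0.0499, 0.1313]
tool_rot: [0.707, 0.707, 0.001, 0.001]
force: [-1.7, -0.2, 8.1]
finger_gap: 0.0003
```

Run:
```python
from plant import env, grab_frame, tip_of
import cv2
p,d=grab_frame('wrist'); cv2.imwrite('pics/d.png',p)
s=env.sense(); print(s['time_s'],s['eef_pos'],s['force'],s['finger_gap'])
```

```text
4.05 [0.56065625 0.04990636 0.13125692] [-1.41304314 -0.38306964  9.32479073] 0.00012769914354583808
```

View pics/d.png

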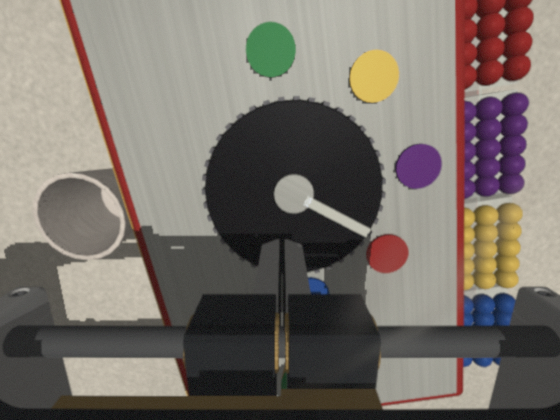

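The pointer, at (370,233), is nearly at red (388,253). I'll lift off so it snaps in, then move partway to the button.

Request:
{"method": "move_arm", "body": {
  "delta_pos": [
    [-0.012,-0.0,-0.06],
    [0,0,-0.17],
    [0,0,-0.17],
    [0.15,0,-0.17],
    [0.3,-0.08,-0.17],
    [0.4,-0.08,-0.17],
    [0.4,-0.08,-0.17],
    [0.4,-0.08,-0.17]
  ],
  "spin": [0,0,0,0,0,0,0,0]
}}

```text
time_s: 4.85
eef_pos: [0.5356, 0.1702, 0.1796]
tool_rot: [0.706, 0.708, -0.001, 0.0]
force: [-0.3, 0.3, -1.4]
finger_gap: 0.0007
```

Run:
```python
from plant import env, grab_frame, tip_of
import cv2,numpy as np
ims=[]
for c in ['wrist','scene','side']:
    p,d=grab_frame(c)
    ims.append(p)
    for n in ['dial_top','dial_aim','red_disc','button_top']: print(c,n,[(x['conf'],x['xyz']) for x in tip_of(c,n)[:2]])
cv2.imwrite('pics/e.png',np.hstack([cv2.resize(ims[0],(400,300)),cv2.resize(ims[1][150:315,200:420],(400,300))]))
s=env.sense(); print(s['time_s'],s['eef_pos'],s['force'],s['finger_gap'])
```

```text
wrist dial_top []
wrist dial_aim []
wrist red_disc []
wrist button_top [(0.81, [0.5367, 0.2436, 0.1231])]
scene dial_top [(0.85, [0.5678, 0.0935, 0.1285])]
scene dial_aim [(0.8, [0.637, 0.0404, 0.1281])]
scene red_disc [(0.55, [0.6399, 0.0375, 0.1024])]
scene button_top [(0.41, [0.5372, 0.2453, 0.1195]), (0.17, [0.4927, -0.4551, -0.0006])]
side dial_top [(0.76, [0.5706, 0.093, 0.1314]), (0.21, [0.46, 0.4706, -0.0009])]
side dial_aim [(0.6, [0.6377, 0.0453, 0.1295]), (0.58, [0.4026, 0.056, -0.0069])]
side red_disc [(0.4, [0.6356, 0.0428, 0.1039])]
side button_top [(0.42, [0.5275, 0.2422, 0.1219])]
5.6 [0.53606309 0.17006253 0.18052182] [-0.34406371  0.08090415 -0.03574505] 0.0005653811082547775
```

View pics/e.png

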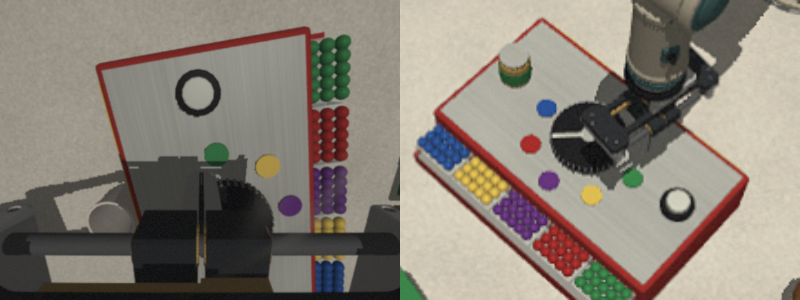

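The dial sits at red: both cameras put the aim point within 5 mm of the disc. Button is at (0.536, 0.2455). Next I'll press it, hold, release and retreat upward.

Request:
{"method": "move_arm", "body": {
  "delta_pos": [
    [0.15,0,0],
    [0.252,0,0.05],
    [0.252,0,0.14],
    [0.252,0,0.14],
    [0.252,0,0.16],
    [0.252,0,0.18],
    [0.252,0,0.195],
    [0.252,0,0.195],
    [0.252,0,0.195],
    [0.252,0,0.195]
  ],
  "spin": [0,0,0,0,0,0,0,0,0,0]
}}

```text
time_s: 6.6
eef_pos: [0.5368, 0.2456, 0.1251]
tool_rot: [0.707, 0.707, 0.002, 0.001]
force: [-3.3, -0.1, 11.4]
finger_gap: 0.0001
```

At 11.4 N with the tip 5.9 mm down, the button has bottomed out. Releasing.

Request:
{"method": "move_arm", "body": {
  "delta_pos": [
    [0,0,0],
    [0,0,-0.05],
    [0,0,-0.15],
    [0,0,-0.3],
    [0,0,-0.3],
    [0,0,-0.3],
    [0,0,-0.3]
  ],
  "spin": [0,0,0,0,0,0,0]
}}

```text
time_s: 7.3
eef_pos: [0.5354, 0.2451, 0.2111]
tool_rot: [0.707, 0.707, -0.001, -0.0]
force: [-0.3, -0.8, -0.1]
finger_gap: 0.0004
```

Run:
```python
from plant import env, grab_frame, tip_of
import cv2,numpy as np
for c in ['scene','side']:
    p,d=grab_frame(c)
    if c=='scene': cv2.imwrite('pics/f.png',p)
    for n in ['dial_aim','red_disc','button_top','tin']: print(c,n,[(x['conf'],x['xyz']) for x in tip_of(c,n)[:1]])
s=env.sense(); print(s['time_s'],s['eef_pos'],s['force'])
```

```text
scene dial_aim [(0.94, [0.6369, 0.0407, 0.1261])]
scene red_disc [(0.64, [0.6383, 0.0364, 0.1036])]
scene button_top [(0.55, [0.5355, 0.2477, 0.1194])]
scene tin [(0.73, [0.5831, -0.0666, 0.0979])]
side dial_aim [(0.7, [0.6354, 0.0428, 0.1297])]
side red_disc [(0.51, [0.6354, 0.0424, 0.1018])]
side button_top [(0.42, [0.5307, 0.2451, 0.1237])]
side tin [(0.82, [0.5871, -0.0718, 0.1003])]
7.8 [0.53599384 0.24569018 0.21174097] [ 0.19700047 -0.21100691  0.37520533]
```

View pics/f.png

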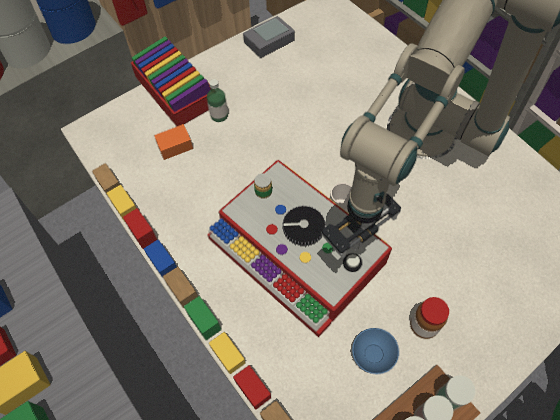

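The pointer is at red (272,229), the button at (352,262) is free, and nothing standing about has moved visibly. Handing in.

```bash
python3 -c "
from plant import env
print(env.job_done())"
```

```text
the job is handed in; nothing more can be done
None
```

The dial is set to red, the button has been pressed and released, and the job is handed in; `env.job_done()` gives no verdict.

- **Dial:** with the fingers closed, I pressed the tip about 5 mm down on the face (8–9 N) and dragged it 40° clockwise, about 42 mm from the axis. It snapped into the red notch when I lifted off. Before the button press and again before hand-in, the scene and side cameras put the pointer's aim point within about 5 mm of the red disc.
- **Button:** I pressed it to the bottom (about 5.9 mm down, 11 N) and then lifted clear. The side camera put the button top at 124 mm, so it is up. The scene camera read 119 mm, but it read much the same (118 and 120 mm) before the press, so I take that as the camera's offset.
- **Bystanders:** the tin measured within a few mm of its first position. The other things standing about look unmoved in the picture; I didn't measure them.

At the last reading, at 7.8 s, the arm was clear of everything with about 0 N on the tool. One early detection of the aim point from the wrist camera landed on the tin; I ignored it.

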